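# Prop the supplies chest open on its stay

## Robot

A 6-joint arm with a two-finger parallel gripper is mounted at the origin on the work surface; the furniture and walls round the work are solid. World frame = base frame: x ahead of the robot, y to its left, z up, the work surface at z = 0. Lengths are in m, angles in rad, forces in N, time in s.
With the tool pointing down it reaches from about 0.3 to 0.775 m from the base axis. Payload 14.6 kg.
Tool frame: the origin (TCP) lies between the finger pads; the fingertips stand 8 mm ahead of it and the grasp point (between the pads) lies 11 mm behind it; x points along the fingers, y is the direction in which the jaws open and shut, and the axes are right-handed (so a half turn about x gives the same grasp; the last joint's range is limited). The gripper opens to 94 mm and grips with 3 to 60 N. Pads are 16 mm wide; open, the fingers measure 119 mm over their backs; the gripper's body (75 mm by 177 mm) begins 78 mm behind the grasp point.
Start: joints at [1.149, 0.3, 1.521, -0, 1.321, -0.067], TCP at [0.191, 0.516, 0.213] pointing down, gripper open.
Joint ranges: [-3.03, 3.03], [-0.79, 2.21], [0.23, 2.52], [-1.04, 4.18], [0, 3.07], [-2.55, 2.55]. Speed limits (rad/s): [2.22, 2.22, 2.57, 3.14, 3.14, 3.14].

## Interface

Orientations are given as [roll, pitch, yaw] about the fixed x, y, z axes, in that order (R = Rz(yaw) Ry(pitch) Rx(roll)).
In Python, from station import ctrl gives the robot as it stands.
- The arm moves only by the shell command python3 -m creep 'ROWS' [FORCE]. ROWS is a JSON object of lists of equal length, an entry for each row: "hand": the closure, from -1 (fully open) to 1 (shut); "slide": the shift along the tool's x, y, z in m, a list of three; "spin": the turn about the tool's x in degrees. A call has 1 to 12 rows; each row is the pose to reach, as a shift and turn from the pose commanded when the call began, along the tool's axes at that moment; what a row does not reach only later rows make up. A row lasts 1/12 s, in which the tool goes at most 41.7 mm and 7.16 degrees, less where a joint would pass 70% of its speed; a pose out of reach is approached as far as the arm can. A call with a gripper value outside its range is refused whole. The fingers move at their own pace and stop on an object; FORCE is the grip in N (left out, the last holds). Time passes only in rows, so rows that repeat a pose let the fingers close. It gives the time, the measured TCP pose, the force and the opening at its end, in the units of the state.
- ctrl.get_obs(): the state, without advancing time (a new reading comes with each control period).
- ctrl.camera(name): name is "scene" or "side" or "wrist"; returns the picture (420x560x3 uint8, red, green, blue); there is no depth.
- ctrl.calibration(name): a dict with "K" (3x3 intrinsics, pixels), "R" (3x3) and "t" (3): a world point X has camera coordinates R X + t. Camera axes: x right, y down, z forward; pixel columns grow to the right and rows downward; lengths in m; the calibration is good to about 2 mm. A picture is of the moment at which its call begins: read the wrist's pose just before it. calibration takes no time and is no camera call; for the wrist camera it gives the pose at the moment of the call.
- ctrl.hand_in(): hands the job in, once; it reports no verdict.
The state is a dict: "time_s": time; "qpos": joint angles; "joint_vel": joint speeds; "tau": joint torques, N m; "ee_pos": TCP position; "eef_rot": TCP orientation; "force": force on the tool from outside, world axes, zero at the start; "moment": the same for the moment, N m; "grip_width": finger opening in m.
Only numpy, scipy, OpenCV 4.12 (cv2) and the standard library are available. Lean on these libraries where they do the work, as an engineer would, in place of code of your own. Each camera call takes 0.05 s, during which the arm holds its last target.

## Task

Prop the lid of the grey supplies chest half open on its stay: swing the lid right back until it leans there by itself, flip the stay on the chest's side up and over until it leans against its stop, then bring the lid back down by hand until it rests on the stay. Lower it gently, never letting it drop, and leave the other things on the bench where they are.

Things in the scene. Friction and masses are not known exactly. Their poses are not given: they have to be found in the camera images.
- chest: Grey painted steel chest, fixed to the bench, 195 (x) x 140 (y) x 100 mm high, open inside, with a roll of labels standing in it. Origin: centre of its underside; its x axis points to the back, away from its front, y to its left side, z up. The rear 53 mm of the top is a fixed ledge; the lid covers the rest.
- lid (a joint): Angle of the lid, rad: 0 shut (horizontal), grows as its front edge swings up and back; its stop is at 1.8, a little past upright, where it leans by its own weight. Below about 1.57 it falls shut if let go (0.25 to 0.45 kg, nearly free hinge). Resting on the raised stay it reads about 0.8.
- lid_hinge (a point): Middle of the lid's hinge axis, which runs along the chest's y, 102 mm above the bench and 42.5 mm behind the chest's centre. Axes as the chest's. The lid plate is 144 mm wide, reaches 140 mm from the hinge to its front edge and is 8 mm thick; near its front left corner a flat steel lug sticks out 16 mm sideways (to 88 mm left of the chest's middle), and this lug comes to rest on the stay's upper end.
- lid_bar (a point): Middle of the lid's handle, a round steel bar 10 mm thick and 80 mm long parallel to the hinge, held 45 mm (bar axis to lid edge) beyond the lid's front edge by an arm at each end; 185 mm from the hinge axis. When the lid is shut it lies in front of the chest, 106 mm above the bench. Moves and turns with the lid.
- stay (a joint): Angle of the stay, rad: 0 folded (arm level, pointing to the chest's back along its left side), grows as its free end swings up and forward; at its stop, 1.745 (100 degrees), it leans 10 degrees forward of upright and remains there. Low friction: at most angles below about 1.2 it falls back if let go; 0.04 kg. Flip it only once the lid leans back: a rising lid pushes a raised stay over backwards.
- stay_pivot (a point): Pivot of the stay, on the chest's left side 79 mm left of its middle, 85 mm above the bench and 27.5 mm in front of the chest's centre. The pivot axis runs along the chest's y.
- stay_grip (a point): Middle of the stay's grip: a black sleeve 14 mm thick and 55 mm long, parallel to the chest's y, sticking out sideways at the free end of the stay (147 mm left of the chest's middle, 105 mm from the pivot axis); the stay is an 8 mm steel rod bent in an L. When folded the grip lies 85 mm above the bench. Moves and turns with the stay.
- tape_roll: Bystander: roll of packing tape, 98 mm across, 48 mm high, lying flat to the right of the chest. Origin: centre of its underside.
- carton: Bystander: small cardboard carton 55 x 105 x 35 mm, to the left in front of the chest. Origin: centre of its underside.
- stapler: Bystander: desk stapler 145 x 36 x 47 mm, to the right in front of the chest. Origin: centre of its underside.
- mug: Bystander: mug 81 mm across (113 mm with handle), 101 mm high, at the back left. Origin: centre of its underside.

How it is judged:
By the outcome, as a careful person would: the job done as asked, in the order asked, and still so for the second after the job is handed in, with the robot touching nothing.
It also fails if it takes over 72 s, if anything falls off the work surface, if the arm or the gripper's body presses on something with over 40 N, if the wrist force passes 120 N, or if a joint passes its speed limit or range.

## Working session

There is one attempt and no reset: what is moved stays moved. The work goes in short steps, Python scripts to look and compute and a shell command to move; the robot and the scene stay as the last step left them, time stands still between calls to the robot, and variables do not carry over. Pictures are saved under pics/ and viewed, and the job is handed in when it is done.

```bash
ls; mkdir -p pics; python3 - <<'E'
from station import ctrl
import cv2
o=ctrl.get_obs()
print({k:o[k] for k in o})
for n in ["scene","side","wrist"]:
    c=ctrl.calibration(n); print(n,c)
    im=ctrl.camera(n); cv2.imwrite(f"pics/{n}0.png",im[:,:,::-1])
E
```

```text
pics
{'time_s': 0.0, 'qpos': array([ 1.14939448e+00,  3.00487883e-01,  1.52158873e+00,  2.40027524e-05,
        1.32072353e+00, -6.65659850e-02]), 'joint_vel': array([ 4.51434427e-05,  1.11206535e-03, -4.75908443e-04,  5.76103819e-04,
        2.65210065e-04,  8.77578722e-06]), 'tau': array([ 2.34013634e-03, -5.31807876e+01, -3.52752793e+01,  7.09980517e-02,
        2.41208839e-02, -1.26974728e-04]), 'ee_pos': array([0.19096171, 0.51550405, 0.21287389]), 'eef_rot': array([-1.65661384,  1.56958861, -2.01145565]), 'force': array([-0.34581001, -0.13659907, -0.44383009]), 'moment': array([-0.01616363, -0.02412928, -0.03129501]), 'grip_width': 0.09393882395460675}
scene {'K': array([[482.45670387,   0.        , 277.35681693],
       [  0.        , 482.45670387, 214.83373388],
       [  0.        ,   0.        ,   1.        ]]), 'R': array([[ 0.75075081, -0.66040776,  0.01532356],
       [-0.45065976, -0.52899438, -0.7190763 ],
       [ 0.48298965,  0.5329414 , -0.69476216]]), 't': array([-0.34912564,  0.37537884,  1.02796118])}
side {'K': array([[384.32571599,   0.        , 279.79231142],
       [  0.        , 384.32571599, 208.17573189],
       [  0.        ,   0.        ,   1.        ]]), 'R': array([[ 0.94613558, -0.32369198,  0.0071397 ],
       [-0.18991387, -0.57269852, -0.79746419],
       [ 0.26222165,  0.75315331, -0.60332404]]), 't': array([-0.45957426,  0.21604932,  0.79518285])}
wrist {'K': array([[316.7607586 ,   0.        , 285.46752229],
       [  0.        , 316.7607586 , 208.1575928 ],
       [  0.        ,   0.        ,   1.        ]]), 'R': array([[ 0.34682252,  0.93792931, -0.00165675],
       [ 0.91292937, -0.33717201,  0.22994564],
       [ 0.21511414, -0.08126283, -0.97320206]]), 't': array([-0.55003668, -0.0242838 ,  0.38896216])}
```

View pics/scene0.png

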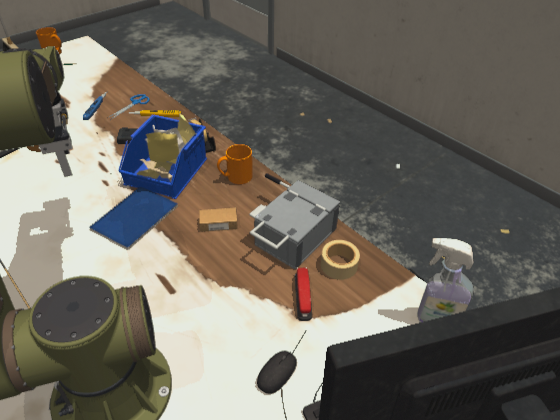

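View pics/side0.png

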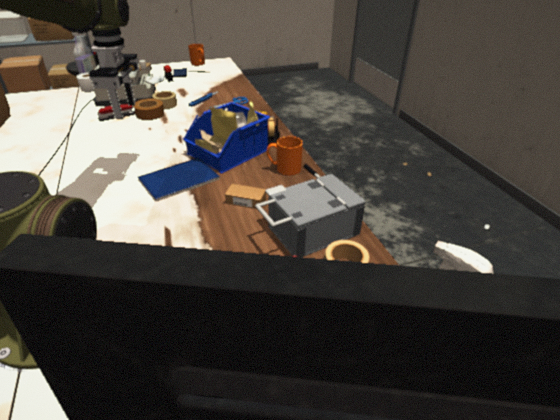

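View pics/wrist0.png

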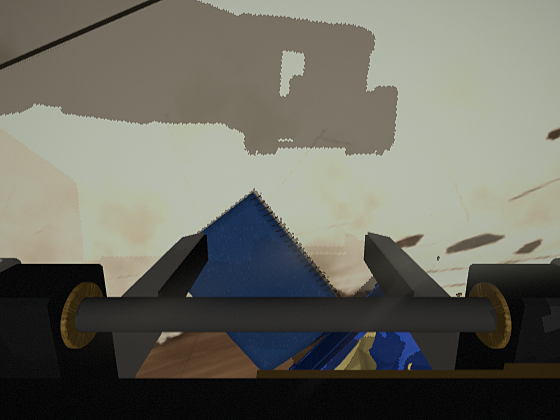

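The scene view shows the chest at about (295,225), with the handle bar near (270,238) and the stay's black grip near (272,179). The side view shows the chest at about (315,212), with the grip near (310,172). I'll zoom in on both.

```bash
python3 - <<'E'
import cv2
a=cv2.imread("pics/scene0.png")[160:290,220:380]; cv2.imwrite("pics/zs.png",cv2.resize(a,None,fx=4.5,fy=4.5,interpolation=cv2.INTER_CUBIC))
a=cv2.imread("pics/side0.png")[150:270,220:380]; cv2.imwrite("pics/zd.png",cv2.resize(a,None,fx=4.5,fy=4.5,interpolation=cv2.INTER_CUBIC))
E
```

```text
(no output)
```

View pics/zs.png

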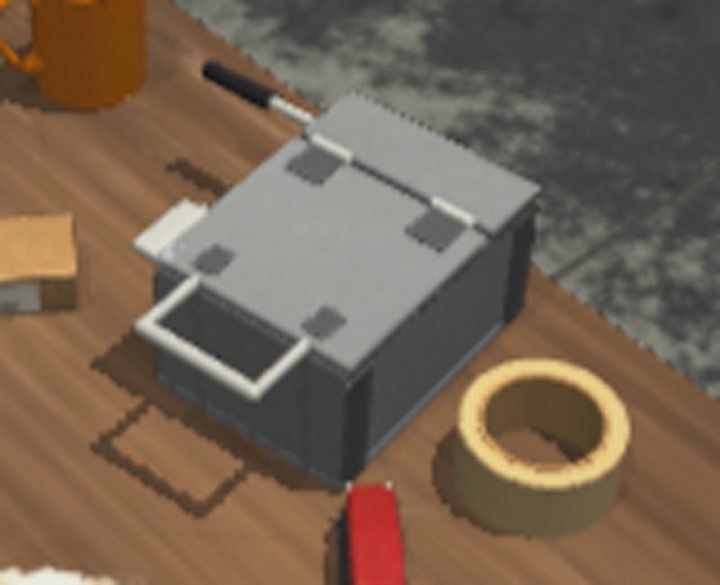

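View pics/zd.png

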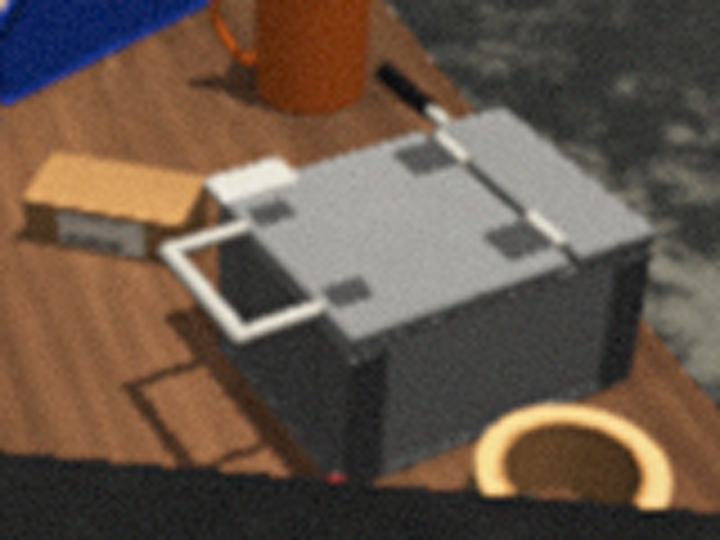

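```bash
cat > h.py <<'E'
import numpy as np, cv2
def P(c): return c["K"]@np.c_[c["R"],c["t"]]
def tri(c1,p1,c2,p2):
    X=cv2.triangulatePoints(P(c1),P(c2),np.float64(p1).reshape(2,1),np.float64(p2).reshape(2,1))[:,0];X=X[:3]/X[3]
    e=[np.linalg.norm(proj(c,X)-p) for c,p in((c1,p1),(c2,p2))]
    return X,e
def proj(c,X):
    v=P(c)@np.r_[X,1]; return v[:2]/v[2]
def ray(c,p,z):
    d=c["R"].T@np.linalg.inv(c["K"])@np.r_[p,1]; o=-c["R"].T@c["t"]; return o+d*(z-o[2])/d[2]
E
python3 - <<'E'
from station import ctrl
from h import *
s=ctrl.calibration("scene");d=ctrl.calibration("side")
pts=dict(barL=((150,325),(170,250)),barR=((255,388),(240,335)),gripE=((208,70),(383,70)),gripI=((272,100),(428,110)),lidFR=((350,366),(350,345)),ledBR=((538,190),(652,238)),ledBL=((350,92),(500,108)))
np.set_printoptions(precision=4,suppress=True)
hz=dict(barL=.106,barR=.106,gripE=.085,gripI=.085,lidFR=.106,ledBR=.1,ledBL=.1)
for k,(a,b) in pts.items():
    a=np.array(a)/4.5+[220,160]-.4;b=np.array(b)/4.5+[220,150]-.4
    X,e=tri(s,a,d,b); print(k,X,np.round(e,1),ray(s,a,hz[k])[:2],ray(d,b,hz[k])[:2])
E
```

```text
barL [0.4598 0.0907 0.1063] [0.2 0.4] [0.4607 0.0915] [0.4591 0.09  ]
barR [0.4765 0.02   0.0999] [0.5 0.9] [0.4741 0.0169] [0.4723 0.0108]
gripE [0.6528 0.2669 0.0804] [0.1 0.2] [0.6488 0.2624] [0.6502 0.2603]
gripI [0.6647 0.2175 0.0786] [0.3 0.5] [0.6606 0.2125] [0.6588 0.2067]
lidFR [ 0.529  -0.0005  0.0969] [0.8 1.4] [ 0.5251 -0.005 ] [ 0.5217 -0.0138]
ledBR [0.7205 0.0353 0.0932] [0.4 0.6] [0.7158 0.0312] [0.7131 0.0259]
ledBL [0.6902 0.1717 0.1015] [0.1 0.2] [0.6918 0.1731] [0.6908 0.1733]
```

```bash
cat >> h.py <<'E'
np.set_printoptions(precision=4,suppress=True)
def fit(L,W):
    L=np.float64(L);W=np.float64(W);l=L-L.mean(0);w=W-W.mean(0)
    U,_,Vt=np.linalg.svd(l.T@w); R=Vt.T@np.diag([1,np.linalg.det(Vt.T@U.T)])@U.T
    t=W.mean(0)-R@L.mean(0); return np.arctan2(R[1,0],R[0,0]),t,W-(L@R.T+t)
E
python3 - <<'E'
from h import *
L=[(-.1425,.035),(-.1425,-.035),(.0775,.1745),(.0775,.1195),(-.0975,-.072),(.0975,-.07),(.0975,.07)]
Ws=[(.4607,.0915),(.4741,.0169),(.6488,.2624),(.6606,.2125),(.5251,-.005),(.7158,.0312),(.6918,.1731)]
Wd=[(.4591,.09),(.4723,.0108),(.6502,.2603),(.6588,.2067),(.5217,-.0138),(.7131,.0259),(.6908,.1733)]
for W in(Ws,Wd,Ws+Wd):print(*fit(L*(len(W)//7),W))
E
```

```text
0.19065959465137888 [0.6073 0.0815] [[-0.      0.0026]
 [ 0.0001 -0.0033]
 [-0.0015 -0.0052]
 [-0.0001 -0.0011]
 [-0.0001  0.0026]
 [-0.0005 -0.0001]
 [ 0.0021  0.0044]]
0.18832056341716397 [0.6056 0.0773] [[-0.      0.005 ]
 [ 0.0001 -0.0055]
 [ 0.0011 -0.0029]
 [-0.0006 -0.0025]
 [-0.0016 -0.0021]
 [-0.0014 -0.0009]
 [ 0.0025  0.009 ]]
0.18948410345707886 [0.6065 0.0794] [[ 0.0008  0.0045]
 [ 0.001  -0.0013]
 [-0.0009 -0.003 ]
 [ 0.0005  0.0011]
 [ 0.0008  0.0046]
 [ 0.0004  0.0022]
 [ 0.0028  0.0066]
 [-0.0008  0.003 ]
 [-0.0008 -0.0074]
 [ 0.0005 -0.0051]
 [-0.0013 -0.0047]
 [-0.0026 -0.0042]
 [-0.0023 -0.0031]
 [ 0.0018  0.0068]]
```

```bash
cat >> h.py <<'E'
from scipy.spatial.transform import Rotation as Ro
C=np.array([.607,.081]);YAW=.19
def loc2w(x,y,z):
    c,s=np.cos(YAW),np.sin(YAW); return np.array([C[0]+c*x-s*y,C[1]+s*x+c*y,z])
def toolR(o): return Ro.from_euler("xyz",o["eef_rot"]).as_matrix()
def bar(th,y=0): 
    a=th+.0216; return loc2w(.0425-.185*np.cos(a),y,.102+.185*np.sin(a))
def grip(a,y=.147): return loc2w(-.0275+.105*np.cos(a),y,.085+.105*np.sin(a))
def tcp_for(g): return g-np.array([0,0,.011])
E
python3 - <<'E'
from station import ctrl
from h import *
s=ctrl.calibration("scene");d=ctrl.calibration("side")
o=ctrl.get_obs();R=toolR(o);print(R)
y=R[:,1];print("jaw yaw deg",np.degrees(np.arctan2(y[1],y[0])), "chest", np.degrees(YAW))
for n,p,z in[("mug top",(239,150),.1),("mug base",(236,182),0),("mughandle",(221,168),.05),("bin near",(165,192),0),("binR",(207,125),.12),("bin left",(123,145),.1),("carton",(218,213),.035),("spray",(445,300),0)]:
    print(n,ray(s,p,z))
print(bar(0),bar(1.8),grip(0),grip(1.745))
E
```

```text
[[-0.0003  0.3474  0.9377]
 [-0.0008  0.9377 -0.3474]
 [-1.     -0.0008 -0.0001]]
jaw yaw deg 69.67117334476765 chest 10.886198107485642
mug top [0.6529 0.3945 0.1   ]
mug base [0.6218 0.3766 0.    ]
mughandle [0.5929 0.4116 0.05  ]
bin near [0.4255 0.4803 0.    ]
binR [0.6411 0.5438 0.12  ]
bin left [0.3948 0.646  0.1   ]
carton [0.4744 0.2677 0.035 ]
spray [ 0.7399 -0.3252  0.    ]
[0.4671 0.0541 0.106 ] [0.6938 0.0977 0.2812] [0.6553 0.24   0.085 ] [0.5344 0.2167 0.1884]
```

```bash
python3 -m creep '{"hand":[0.2,0.2,0.2,0.2,0.2,0.2,0.2,0.2,0.2,0.2,0.2,0.2],"slide":[[0,-0.01,0.014],[0,-0.03,0.042],[0,-0.055,0.07],[0,-0.08,0.1],[0,-0.105,0.13],[0,-0.13,0.16],[0,-0.155,0.19],[0,-0.18,0.222],[0,-0.205,0.254],[0,-0.23,0.286],[0,-0.25,0.311],[0,-0.27,0.336]],"spin":[2,6,11,16,21,26,31,36,40,44,46,47]}' 10
```

```text
time_s: 1.15
ee_pos: [0.4129, 0.1439, 0.2135]
eef_rot: [1.604, 1.571, 0.426]
force: [-1.5, 1.1, -0.9]
grip_width: 0.0374
```

```bash
cat >> h.py <<'E'
def need(o,tg,yaw=YAW):
    R=toolR(o); y=R[:,1]; a=np.arctan2(y[1],y[0]); ds=-np.degrees((yaw-a+np.pi)%(2*np.pi)-np.pi)
    return R.T@(np.array(tg)-o["ee_pos"]), ds
E
python3 - <<'E'
from station import ctrl
from h import *
o=ctrl.get_obs(); print(need(o,np.r_[bar(0)[:2],.2]),o["qpos"])
E
```

```text
(array([0.0135, 0.0157, 0.1037]), np.float64(11.612675520071562)) [ 0.2516  0.0455  1.8193  0.      1.2766 -0.1411]
```

```bash
python3 -m creep '{"hand":[0.2,0.2,0.2,0.2,0.2,0.2],"slide":[[0.003,0.004,0.025],[0.006,0.008,0.055],[0.01,0.012,0.08],[0.013,0.016,0.098],[0.013,0.016,0.104],[0.013,0.016,0.104]],"spin":[3,7,10,11.6,11.6,11.6]}'
python3 - <<'E'
from station import ctrl
from h import *
import pickle
o=ctrl.get_obs(); print(o["ee_pos"],need(o,np.r_[bar(0)[:2],.2])); c=ctrl.calibration("wrist")
im=ctrl.camera("wrist"); cv2.imwrite("pics/w1.png",im[:,:,::-1]); pickle.dump((o,c),open("w1.pkl","wb"))
print(proj(c,bar(0)),proj(c,bar(0,.035)),proj(c,bar(0,-.035)))
E
```

```text
time_s: 1.65
ee_pos: [0.4673, 0.0552, 0.2001]
eef_rot: [-1.678, 1.57, -3.057]
force: [0.7, -0.4, -0.0]
grip_width: 0.0374
[0.4673 0.0552 0.2001] (array([ 0.0001, -0.0004,  0.0011]), np.float64(0.14186510751698375))
[284.6361 214.0756] [284.7396 173.5203] [284.5387 252.302 ]
```

View pics/w1.png

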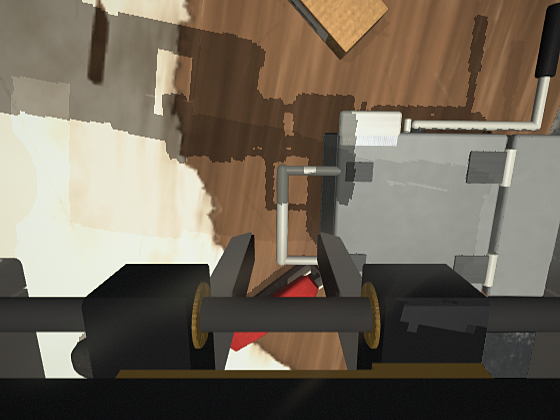

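The bar runs at column 283, from row 171 to row 260, against a predicted 284.6, so it is within 1 mm. The stay's grip is at about (548,45). I'll descend part way for a second view to measure height.

```bash
python3 -m creep '{"hand":[0.2,0.2,0.2,0.2,0.2],"slide":[[0.015,0,0],[0.035,0,0],[0.048,0,0],[0.05,0,0],[0.05,0,0]],"spin":[0,0,0,0,0]}'
python3 - <<'E'
from station import ctrl
from h import *
import pickle
o=ctrl.get_obs(); print(o["ee_pos"]); c=ctrl.calibration("wrist")
im=ctrl.camera("wrist"); cv2.imwrite("pics/w2.png",im[:,:,::-1]); pickle.dump((o,c),open("w2.pkl","wb"))
print(proj(c,bar(0)),proj(c,bar(0,.04)),proj(c,bar(0,-.04)))
E
```

```text
time_s: 2.12
ee_pos: [0.4666, 0.0569, 0.1504]
eef_rot: [-1.84, 1.57, 3.067]
force: [0.5, 0.2, 0.8]
grip_width: 0.0379
[0.4666 0.0569 0.1504]
[284.7637 233.8702] [285.0584 177.8167] [284.4922 285.5117]
```

View pics/w2.png

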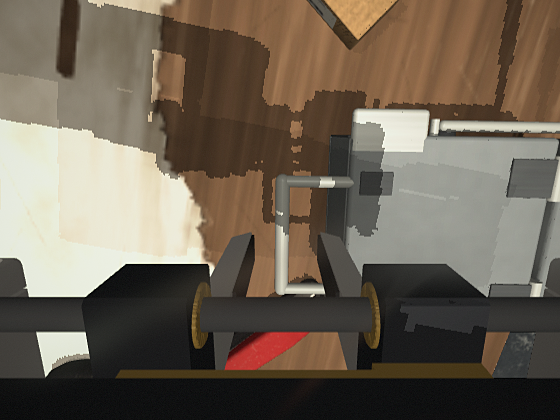

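```bash
python3 - <<'E'
from h import *
import pickle
a=pickle.load(open("w1.pkl","rb"))[1];b=pickle.load(open("w2.pkl","rb"))[1]
l=tri(a,(282.5,171),b,(281.5,182.5));r=tri(a,(282.5,260.),b,(283,291.5));print(l,r,(l[0]+r[0])/2,bar(0))
from station import ctrl
s=ctrl.calibration("scene")
m=np.array([(150+255)/2,(325+388)/2])/4.5+[220,160]
print("scene x w2",tri(s,m,b,(282.2,235)))
print(need(ctrl.get_obs(),tcp_for(bar(0))))
E
```

```text
(array([0.4579, 0.0913, 0.1161]), [np.float64(0.32036862051963694), np.float64(0.39490755958795876)]) (array([0.4721, 0.0214, 0.1281]), [np.float64(0.39562315402025106), np.float64(0.4854012332982544)]) [0.465  0.0563 0.1221] [0.4671 0.0541 0.106 ]
scene x w2 (array([0.4668, 0.0522, 0.106 ]), [np.float64(0.2503234872511161), np.float64(2.0435107282169183)])
(array([ 0.0561, -0.0006,  0.0026]), np.float64(0.26429363854743165))
```

Triangulating the scene and wrist views gives the bar at z=0.106, as expected. The purely vertical wrist baseline is too weak to be useful. I'll descend and grip.

```bash
python3 -m creep '{"hand":[0.2,0.2,0.2,0.2,0.2,0.2,1,1,1,1,1,1],"slide":[[0.015,-0.001,0.002],[0.03,-0.001,0.002],[0.045,-0.001,0.002],[0.053,-0.001,0.002],[0.055,-0.001,0.002],[0.055,-0.001,0.002],[0.055,-0.001,0.002],[0.055,-0.001,0.002],[0.055,-0.001,0.002],[0.055,-0.001,0.002],[0.055,-0.001,0.002],[0.055,-0.001,0.002]],"spin":[0,0,0,0,0,0,0,0,0,0,0,0]}' 10
python3 - <<'E'
from station import ctrl
from h import *
o=ctrl.get_obs();print(o["ee_pos"],o["force"],o["grip_width"],need(o,tcp_for(bar(0))))
for th in np.arange(0,1.85,.15): 
    d=need(o,o["ee_pos"]+bar(th)-bar(0))[0]; print(round(th,2),np.round(d,4))
E
```

```text
time_s: 3.17
ee_pos: [0.4646, 0.0535, 0.0955]
eef_rot: [-1.594, 1.565, -2.971]
force: [-17.8, -4.5, 14.5]
grip_width: 0.0096
[0.4646 0.0535 0.0955] [-17.7819  -4.4832  14.4565] 0.009594772998428107 (array([ 0.0005,  0.0026, -0.0001]), np.float64(0.19567352580449363))
0.0 [-0.  0. -0.]
0.15 [-0.0276  0.0025  0.    ]
0.3 [-0.0545  0.0091  0.    ]
0.45 [-0.0802  0.0197  0.0001]
0.6 [-0.1039  0.034   0.0001]
0.75 [-0.1253  0.0517  0.0002]
0.9 [-0.1438  0.0723  0.0002]
1.05 [-0.159   0.0955  0.0003]
1.2 [-0.1705  0.1207  0.0004]
1.35 [-0.1782  0.1474  0.0005]
1.5 [-0.1817  0.1749  0.0006]
1.65 [-0.1812  0.2026  0.0007]
1.8 [-0.1765  0.2299  0.0008]
```

Gripped at 9.6 mm. The bar stood about 2.5 mm nearer than modelled, so I'll offset the arc for that. Now the first half of the swing.

```bash
python3 -m creep '{"hand":[1,1,1,1,1,1,1,1,1,1,1,1],"slide":[[0,-0.002,0],[-0.014,-0.0013,0],[-0.028,0.0005,0],[-0.041,0.0035,0],[-0.0545,0.007,0],[-0.0675,0.012,0],[-0.080,0.0175,0],[-0.092,0.0245,0],[-0.104,0.032,0],[-0.115,0.040,0],[-0.1253,0.0495,0],[-0.135,0.0595,0]],"spin":[0,0,0,0,0,0,0,0,0,0,0,0]}'
python3 - <<'E'
from station import ctrl
from h import *
o=ctrl.get_obs();p=o["ee_pos"]+[0,0,.011];print(o["ee_pos"],o["force"],o["grip_width"])
a=.825
print(need(o,tcp_for(bar(a))))
im=ctrl.camera("scene"); cv2.imwrite("pics/s2.png",cv2.resize(im[80:320,140:440,::-1],None,fx=2.4,fy=2.4))
E
```

```text
time_s: 4.17
ee_pos: [0.5249, 0.0647, 0.2315]
eef_rot: [-0.798, 1.569, -2.176]
force: [-3.9, -6.0, 2.6]
grip_width: 0.0096
[0.5249 0.0647 0.2315] [-3.9249 -5.9579  2.6399] 0.009631221526987083
(array([ 0.0019,  0.0037, -0.0005]), np.float64(0.16856502270907364))
```

View pics/s2.png

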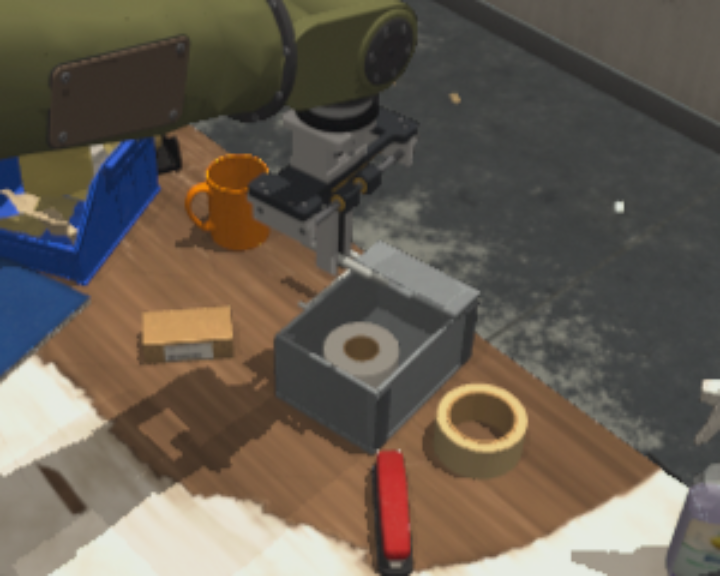

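The lid is at about 0.83 with low forces, and the inside of the chest is visible. Continuing.

```bash
python3 -m creep '{"hand":[1,1,1,1,1,1,1,1,1,1,1,1],"slide":[[-0.009,0.011,0],[-0.017,0.022,0],[-0.024,0.034,0],[-0.030,0.0465,0],[-0.0355,0.059,0],[-0.040,0.0725,0],[-0.043,0.086,0],[-0.0455,0.0995,0],[-0.0467,0.113,0],[-0.047,0.127,0],[-0.0462,0.141,0],[-0.0445,0.154,0]],"spin":[0,0,0,0,0,0,0,0,0,0,0,0]}'
python3 - <<'E'
from station import ctrl
from h import *
o=ctrl.get_obs();print(o["ee_pos"],o["force"],o["grip_width"],o["qpos"])
print(need(o,tcp_for(bar(1.72))))
E
```

```text
time_s: 5.22
ee_pos: [0.6768, 0.0945, 0.2749]
eef_rot: [0.231, 1.57, -1.147]
force: [0.7, -1.9, -0.5]
grip_width: 0.0097
[0.6768 0.0945 0.2749] [ 0.6902 -1.9478 -0.5094] 0.009714359177909807 [ 0.0854  0.5857  0.9767 -0.0006  1.5789 -0.1074]
(array([0.0016, 0.0029, 0.0001]), np.float64(0.15757574129477442))
```

```bash
python3 -m creep '{"hand":[1,1,1,1],"slide":[[0.0015,0.007,0],[0.003,0.014,0],[0.003,0.016,0],[0.003,0.016,0]],"spin":[0,0,0,0]}'
python3 - <<'E'
from station import ctrl
from h import *
o=ctrl.get_obs();print(o["ee_pos"],o["force"],o["grip_width"])
print(need(o,tcp_for(bar(1.8))))
E
```

```text
time_s: 5.55
ee_pos: [0.6912, 0.0973, 0.2714]
eef_rot: [-1.423, 1.568, -2.801]
force: [-6.5, -4.2, -0.2]
grip_width: 0.0091
[0.6912 0.0973 0.2714] [-6.5396 -4.2226 -0.1509] 0.009134439073145687
(array([0.0012, 0.0026, 0.0001]), np.float64(0.1565971023511349))
```

It is against its stop. I'll release, rise, and look at the lid and the stay.

```bash
python3 -m creep '{"hand":[0.2,0.2,0.2,0.2,0.2,0.2,0.2,0.2,0.2],"slide":[[0,-0.002,0],[0,-0.002,0],[0,-0.002,0],[0,-0.002,0],[-0.01,-0.002,0],[-0.025,-0.002,0],[-0.045,-0.002,0],[-0.06,-0.002,0],[-0.06,-0.002,0]],"spin":[0,0,0,0,0,0,0,0,0]}'
sed -i 's/C=np.array(\[.607,.081\])/C=np.array([.6045,.0805])/' h.py
python3 - <<'E'
from station import ctrl
from h import *
import pickle
o=ctrl.get_obs();print(o["ee_pos"],o["force"],o["grip_width"]); c=ctrl.calibration("wrist")
im=ctrl.camera("wrist"); cv2.imwrite("pics/w3.png",im[:,:,::-1]); pickle.dump((o,c),open("w3.pkl","wb"))
print(proj(c,grip(0)),proj(c,grip(0,.1745)),proj(c,grip(0,.1195)))
im=ctrl.camera("scene"); cv2.imwrite("pics/s3.png",cv2.resize(im[80:320,140:440,::-1],None,fx=2.4,fy=2.4))
E
```

```text
time_s: 6.3
ee_pos: [0.6903, 0.0977, 0.3364]
eef_rot: [1.472, 1.565, 0.095]
force: [-1.0, 0.6, 1.8]
grip_width: 0.0377
[0.6903 0.0977 0.3364] [-0.9866  0.6046  1.8154] 0.037743170317219174
[276.3743  66.8673] [276.3139  42.5475] [276.4327  90.4105]
```

View pics/s3.png

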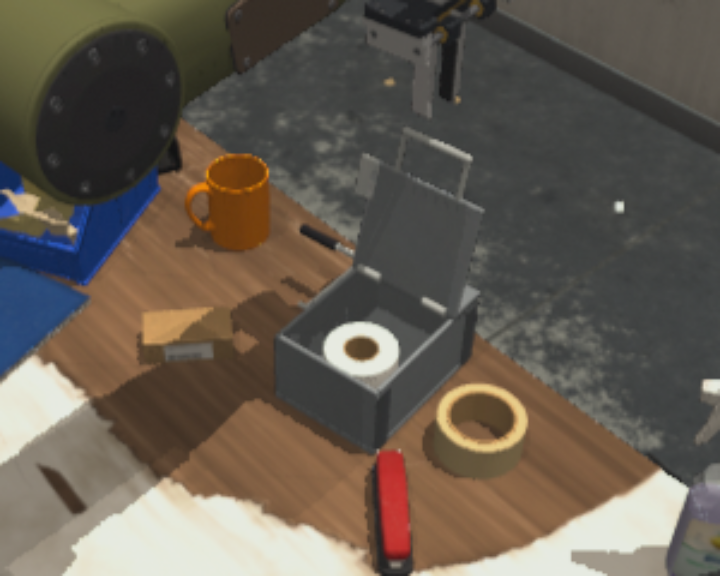

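View pics/w3.png

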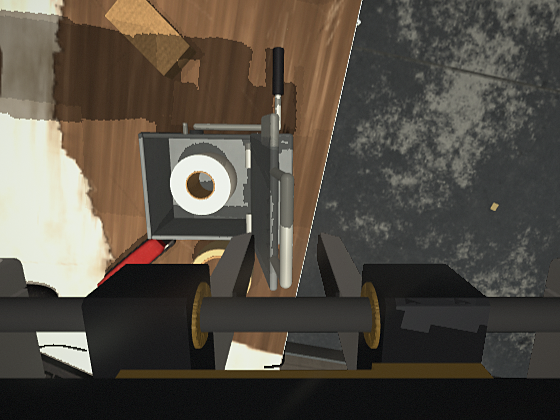

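The lid leans back by itself. In the wrist view the sleeve is at column 278, rows 47 to 93. In the scene it runs from (265.8,175.4) to (280.8,182.5). I'll measure the sleeve now.

```bash
python3 - <<'E'
from station import ctrl
from h import *
import pickle
o,b=pickle.load(open("w3.pkl","rb")); a=pickle.load(open("w1.pkl","rb"))[1]
s=ctrl.calibration("scene");d=ctrl.calibration("side")
E=(278,48);I=(278.5,92)
print("E",tri(s,(266,175.4),b,E),ray(b,E,.085)[:2],"I",tri(s,(280.6,182.3),b,I),ray(b,I,.085)[:2])
print("mid w",ray(b,(278.2,70),.085),"model",grip(0))
print("w1-w3 inner",tri(a,(545.5,75),b,I))
# path rel
print(need(ctrl.get_obs(),np.r_[grip(0)[:2],.2]))
E
```

```text
E (array([0.6499, 0.2621, 0.0835]), [np.float64(0.18970412613058008), np.float64(0.968133900261945)]) [0.6508 0.2609] I (array([0.6612, 0.211 , 0.0839]), [np.float64(0.06718350142982682), np.float64(0.34166970893633414)]) [0.6609 0.2111]
mid w [0.6557 0.2364 0.085 ] model [0.6528 0.2395 0.085 ]
w1-w3 inner (array([0.6611, 0.2106, 0.0835]), [np.float64(0.8939155633427679), np.float64(0.5977303781646637)])
(array([ 0.132 , -0.0092, -0.1464]), np.float64(0.1889349845938775))
```

```bash
python3 -m creep '{"hand":[0.2,0.2,0.2,0.2,0.2,0.2,0.2,0.2,0.2,0.2,0.2,0.2],"slide":[[0,-0.002,-0.02],[0,-0.004,-0.055],[0,-0.006,-0.09],[0,-0.007,-0.125],[0,-0.007,-0.14],[0,-0.007,-0.144],[0.03,-0.007,-0.144],[0.065,-0.007,-0.144],[0.1,-0.007,-0.144],[0.125,-0.007,-0.144],[0.132,-0.007,-0.144],[0.132,-0.007,-0.144]],"spin":[0,0,0,0,0,0,0,0,0,0,0,0]}'
python3 - <<'E'
from station import ctrl
from h import *
import pickle
o=ctrl.get_obs();print(o["ee_pos"],o["force"],o["grip_width"]); c=ctrl.calibration("wrist")
im=ctrl.camera("wrist"); cv2.imwrite("pics/w4.png",im[:,:,::-1]); pickle.dump((o,c),open("w4.pkl","wb"))
print(proj(c,[.6555,.2365,.084]))
print(need(o,[.655,.238,.073]))
E
```

```text
time_s: 7.4
ee_pos: [0.6551, 0.2361, 0.1977]
eef_rot: [-1.427, 1.567, -2.806]
force: [0.5, 0.9, 1.2]
grip_width: 0.0375
[0.6551 0.2361 0.1977] [0.545  0.9451 1.1574] 0.037507485090968885
[286.0391 207.2678]
(array([ 0.1247,  0.0008, -0.0019]), np.float64(0.1213396113711007))
```

View pics/w4.png

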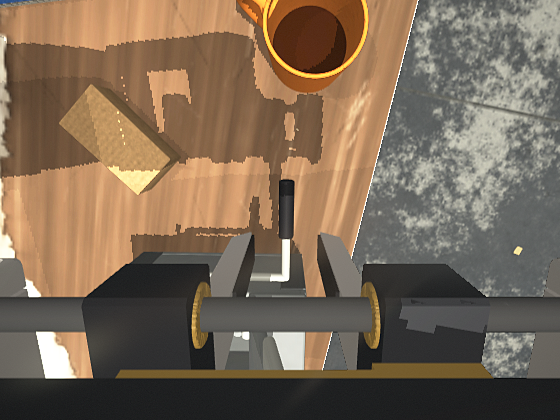

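The sleeve is centred between the jaws, at column 286.5. I'll descend and grip.

```bash
python3 -m creep '{"hand":[0.2,0.2,0.2,0.2,0.2,0.2,1,1,1,1,1],"slide":[[0.025,0.001,-0.002],[0.06,0.001,-0.002],[0.095,0.001,-0.002],[0.118,0.001,-0.002],[0.124,0.001,-0.002],[0.124,0.001,-0.002],[0.124,0.001,-0.002],[0.124,0.001,-0.002],[0.124,0.001,-0.002],[0.124,0.001,-0.002],[0.124,0.001,-0.002]],"spin":[0,0,0,0,0,0,0,0,0,0,0]}' 8
python3 - <<'E'
from station import ctrl
from h import *
o=ctrl.get_obs();print(o["ee_pos"],o["force"],o["grip_width"])
for a in np.arange(0,1.746,1.745/12): 
    d=need(o,o["ee_pos"]+grip(a)-grip(0))[0]; print(round(a,2),np.round(d,4))
E
```

```text
time_s: 8.37
ee_pos: [0.655, 0.2394, 0.0775]
eef_rot: [-1.408, 1.568, -2.786]
force: [-15.0, -5.2, 11.0]
grip_width: 0.014
[0.655  0.2394 0.0775] [-15.0262  -5.179   10.9625] 0.014034355269633206
0.0 [-0.  0.  0.]
0.15 [-0.0152 -0.0011  0.    ]
0.29 [-0.0301 -0.0045 -0.    ]
0.44 [-0.0443 -0.0099 -0.    ]
0.58 [-0.0576 -0.0174 -0.    ]
0.73 [-0.0697 -0.0267 -0.0001]
0.87 [-0.0803 -0.0377 -0.0001]
1.02 [-0.0892 -0.0501 -0.0001]
1.16 [-0.0962 -0.0636 -0.0002]
1.31 [-0.1012 -0.078  -0.0002]
1.45 [-0.1041 -0.093  -0.0003]
1.6 [-0.1047 -0.1083 -0.0003]
1.74 [-0.1031 -0.1235 -0.0004]
```

```bash
python3 -m creep '{"hand":[1,1,1,1,1,1,1,1,1,1],"slide":[[-0.002,-0.002,0],[-0.015,-0.003,0],[-0.030,-0.0065,0],[-0.044,-0.012,0],[-0.0575,-0.0195,0],[-0.0697,-0.0287,0],[-0.080,-0.0397,0],[-0.089,-0.052,0],[-0.096,-0.0655,0],[-0.101,-0.080,0]],"spin":[0,0,0,0,0,0,0,0,0,0]}'
python3 - <<'E'
from station import ctrl
from h import *
o=ctrl.get_obs();print(o["ee_pos"],o["force"],o["grip_width"])
print(need(o,tcp_for(grip(1.31))))
E
```

```text
time_s: 9.2
ee_pos: [0.5782, 0.2252, 0.1803]
eef_rot: [1.819, 1.564, 0.441]
force: [1.2, 4.1, 3.5]
grip_width: 0.0135
[0.5782 0.2252 0.1803] [1.1595 4.1236 3.5024] 0.013496856010665671
(array([ 0.0049, -0.0019,  0.    ]), np.float64(0.19569881431586275))
```

```bash
python3 -m creep '{"hand":[1,1,1,1,1],"slide":[[-0.003,-0.012,0],[-0.004,-0.024,0],[-0.0035,-0.036,0],[-0.002,-0.0455,0],[-0.002,-0.047,0]],"spin":[0,0,0,0,0]}'
python3 - <<'E'
from station import ctrl
from h import *
o=ctrl.get_obs();print(o["ee_pos"],o["force"],o["grip_width"])
print(need(o,tcp_for(grip(1.745))))
E
```

```text
time_s: 9.62
ee_pos: [0.532, 0.2159, 0.1808]
eef_rot: [1.701, 1.564, 0.324]
force: [16.1, 4.8, -6.5]
grip_width: 0.0145
[0.532  0.2159 0.1808] [16.1279  4.8024 -6.457 ] 0.014451688721318206
(array([ 0.0034, -0.0001, -0.0004]), np.float64(0.20821743990212138))
```

At its stop (16 N against it). I'll release, rise, and check.

```bash
python3 -m creep '{"hand":[1,0.2,0.2,0.2,0.2,0.2,0.2,0.2,0.2,0.2],"slide":[[0,0.001,0],[0,0.001,0],[0,0.001,0],[0,0.001,0],[-0.005,0.001,0],[-0.025,0.001,0],[-0.06,0.001,0],[-0.1,0.001,0],[-0.14,0.001,0],[-0.155,0.001,0]],"spin":[0,0,0,0,0,0,0,0,0,0]}'
python3 - <<'E'
from station import ctrl
from h import *
o=ctrl.get_obs();print(o["ee_pos"],o["force"],o["grip_width"])
print(need(o,[.6912,.0973,.336]))
im=ctrl.camera("scene"); cv2.imwrite("pics/s4.png",cv2.resize(im[80:320,140:440,::-1],None,fx=2.4,fy=2.4))
im=ctrl.camera("side"); cv2.imwrite("pics/d4.png",cv2.resize(im[80:270,160:430,::-1],None,fx=2.6,fy=2.6))
E
```

```text
time_s: 10.45
ee_pos: [0.5327, 0.2156, 0.3404]
eef_rot: [1.697, 1.564, 0.32]
force: [-0.7, -0.3, 0.4]
grip_width: 0.0378
[0.5327 0.2156 0.3404] [-0.7204 -0.3021  0.4038] 0.03776626346658563
(array([0.0052, 0.1328, 0.1466]), np.float64(0.18364025380254384))
```

View pics/s4.png

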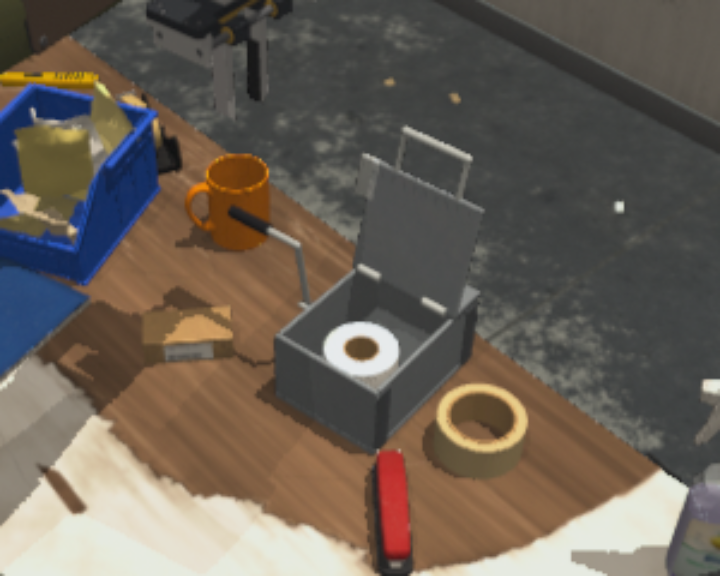

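View pics/d4.png

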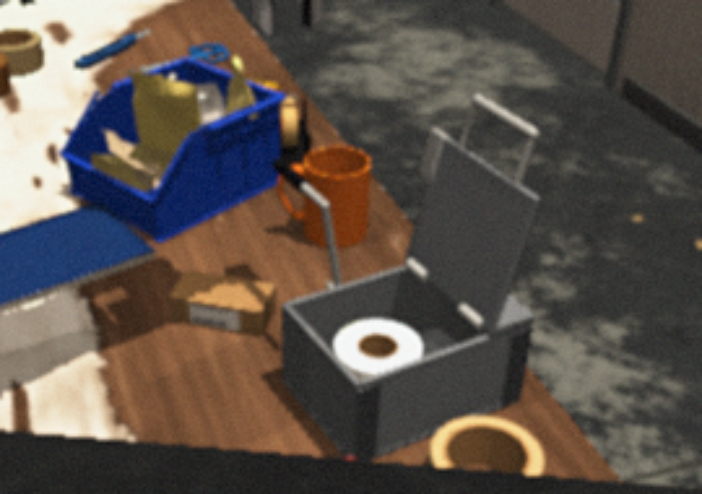

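The stay is up and leaning forward against its stop, and the lid is leaning back. Back to the bar.

```bash
python3 -m creep '{"hand":[0.2,0.2,0.2,0.2,0.2,0.2,0.2,0.2,0.2],"slide":[[0,0.015,0.016],[0,0.035,0.04],[0,0.06,0.066],[0,0.085,0.094],[0,0.11,0.122],[0,0.125,0.138],[0,0.132,0.146],[0,0.132,0.146],[0,0.132,0.146]],"spin":[0,0,0,0,0,0,0,0,0]}'
python3 - <<'E'
from station import ctrl
from h import *
o=ctrl.get_obs();print(o["ee_pos"],o["force"],o["grip_width"])
print(need(o,[.6912,.0973,.2714]))
c=ctrl.calibration("wrist");im=ctrl.camera("wrist"); cv2.imwrite("pics/w5.png",im[:,:,::-1])
print([proj(c,bar(1.8,y)) for y in(.04,0,-.04)])
E
```

```text
time_s: 11.3
ee_pos: [0.6897, 0.0975, 0.3323]
eef_rot: [-1.685, 1.568, -3.063]
force: [-0.1, 0.8, 0.0]
grip_width: 0.0379
[0.6897 0.0975 0.3323] [-0.0783  0.8187  0.0071] 0.037888917048187344
(array([0.0609, 0.0016, 0.0005]), np.float64(0.15348100039213877))
[array([287.3769, 173.3282]), array([287.1195, 228.1146]), array([286.8819, 278.6976])]
```

View pics/w5.png

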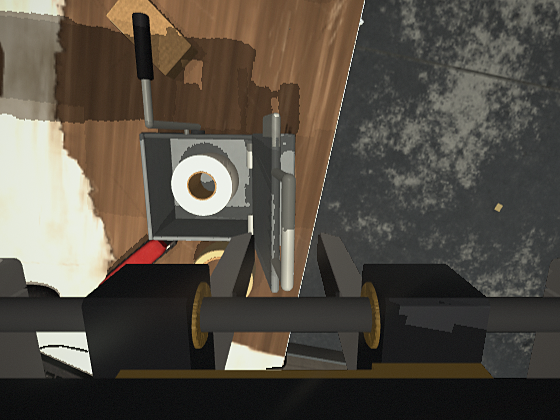

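The bar is at column 287, as predicted. I'll descend and grip.

```bash
python3 -m creep '{"hand":[0.2,0.2,0.2,0.2,0.2,1,1,1,1,1],"slide":[[0.015,0,0],[0.035,0,0],[0.053,0,0],[0.06,0,0],[0.061,0,0],[0.061,0,0],[0.061,0,0],[0.061,0,0],[0.061,0,0],[0.061,0,0]],"spin":[0,0,0,0,0,0,0,0,0,0]}' 10
python3 - <<'E'
from station import ctrl
from h import *
o=ctrl.get_obs();print(o["ee_pos"],o["force"],o["grip_width"],need(o,tcp_for(bar(1.8))))
for th in np.arange(1.8,.74,-.05): 
    d=need(o,o["ee_pos"]+bar(th)-bar(1.8))[0]; print(round(th,2),np.round(d,4))
E
```

```text
time_s: 12.18
ee_pos: [0.69, 0.0976, 0.2736]
eef_rot: [1.48, 1.57, 0.103]
force: [1.1, 0.4, 2.6]
grip_width: 0.0099
[0.69   0.0976 0.2736] [1.0679 0.387  2.638 ] 0.009871658114997912 (array([0.0034, 0.0012, 0.0006]), np.float64(0.18379416035061935))
1.8 [0. 0. 0.]
1.75 [-0.0021 -0.009  -0.    ]
1.7 [-0.0037 -0.0181 -0.0001]
1.65 [-0.0049 -0.0273 -0.0001]
1.6 [-0.0056 -0.0365 -0.0001]
1.55 [-0.0058 -0.0458 -0.0001]
1.5 [-0.0056 -0.055  -0.0002]
1.45 [-0.005  -0.0642 -0.0002]
1.4 [-0.0038 -0.0734 -0.0002]
1.35 [-0.0022 -0.0825 -0.0003]
1.3 [-0.0002 -0.0915 -0.0003]
1.25 [ 0.0023 -0.1004 -0.0003]
1.2 [ 0.0053 -0.1092 -0.0004]
1.15 [ 0.0086 -0.1178 -0.0004]
1.1 [ 0.0124 -0.1263 -0.0004]
1.05 [ 0.0166 -0.1345 -0.0004]
1.0 [ 0.0213 -0.1425 -0.0005]
0.95 [ 0.0263 -0.1503 -0.0005]
0.9 [ 0.0317 -0.1578 -0.0005]
0.85 [ 0.0374 -0.165  -0.0005]
0.8 [ 0.0435 -0.172  -0.0006]
0.75 [ 0.05   -0.1786 -0.0006]
```

```bash
python3 -m creep '{"hand":[1,1,1,1,1,1,1,1,1,1,1,1],"slide":[[-0.002,-0.009,0],[-0.0037,-0.018,0],[-0.005,-0.0273,0],[-0.0056,-0.0365,0],[-0.0058,-0.0458,0],[-0.0056,-0.055,0],[-0.005,-0.064,0],[-0.0038,-0.0734,0],[-0.0022,-0.0825,0],[0,-0.0915,0],[0.0023,-0.1004,0],[0.0053,-0.109,0]],"spin":[0,0,0,0,0,0,0,0,0,0,0,0]}'
python3 - <<'E'
from station import ctrl
from h import *
o=ctrl.get_obs();print(o["ee_pos"],o["force"],o["grip_width"],need(o,tcp_for(bar(1.2))))
im=ctrl.camera("scene"); cv2.imwrite("pics/s5.png",cv2.resize(im[80:320,140:440,::-1],None,fx=2.4,fy=2.4))
E
```

```text
time_s: 13.18
ee_pos: [0.5825, 0.077, 0.268]
eef_rot: [2.349, 1.57, 0.972]
force: [0.5, 2.4, 0.1]
grip_width: 0.0095
[0.5825 0.077  0.268 ] [0.5111 2.4022 0.1437] 0.00949849577200294 (array([0.0031, 0.0015, 0.0007]), np.float64(0.19938152060930472))
```

View pics/s5.png

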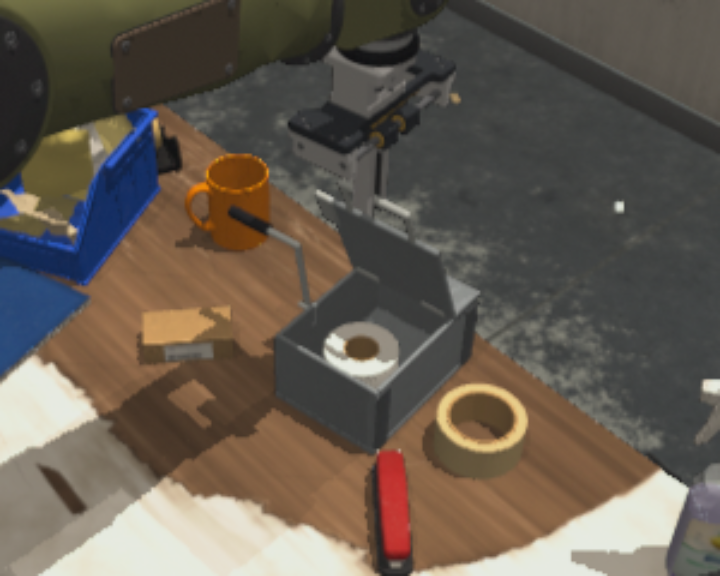

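```bash
python3 -m creep '{"hand":[1,1,1,1,1,1,1,1,1,1,1,1],"slide":[[0.0033,-0.0088,0],[0.007,-0.0173,0],[0.0113,-0.0255,0],[0.0137,-0.0295,0],[0.016,-0.0335,0],[0.0185,-0.0375,0],[0.021,-0.0413,0],[0.0237,-0.045,0],[0.0264,-0.0488,0],[0.0292,-0.0524,0],[0.0306,-0.0542,0],[0.0306,-0.0542,0]],"spin":[0,0,0,0,0,0,0,0,0,0,0,0]}'
python3 - <<'E'
from station import ctrl
from h import *
o=ctrl.get_obs();print(o["ee_pos"],o["force"],o["grip_width"],need(o,tcp_for(bar(.86))))
im=ctrl.camera("scene"); cv2.imwrite("pics/s6.png",cv2.resize(im[80:320,140:440,::-1],None,fx=2.4,fy=2.4))
E
```

```text
time_s: 14.23
ee_pos: [0.5293, 0.0662, 0.2366]
eef_rot: [-1.721, 1.57, -3.098]
force: [0.1, 4.3, -1.1]
grip_width: 0.0097
[0.5293 0.0662 0.2366] [ 0.0925  4.3023 -1.1429] 0.009746807893948639 (array([0.0029, 0.0014, 0.0001]), np.float64(0.18451341515848624))
```

View pics/s6.png

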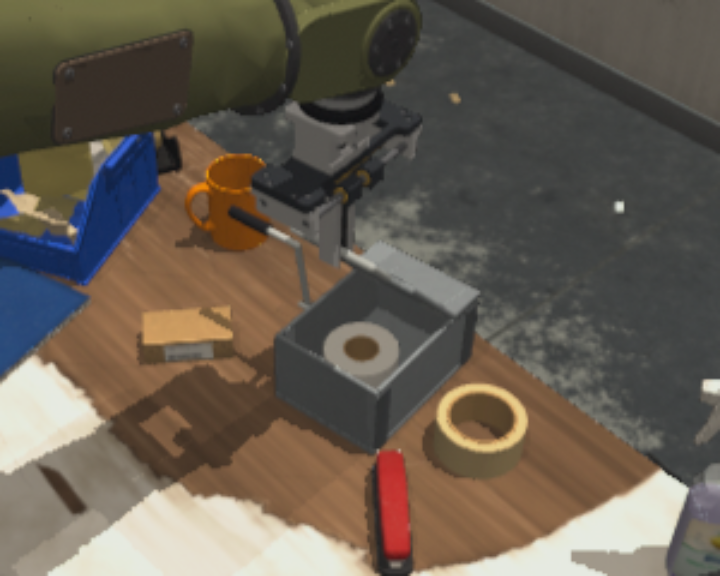

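```bash
python3 -m creep '{"hand":[1,1,1,1,1,1],"slide":[[0.0012,-0.0014,0],[0.0024,-0.0028,0],[0.0036,-0.0042,0],[0.0048,-0.0056,0],[0.006,-0.007,0],[0.006,-0.007,0]],"spin":[0,0,0,0,0,0]}'
python3 - <<'E'
from station import ctrl
from h import *
o=ctrl.get_obs();print(o["ee_pos"],o["force"],o["grip_width"],need(o,tcp_for(bar(.81))))
E
```

```text
time_s: 14.78
ee_pos: [0.5238, 0.065, 0.2319]
eef_rot: [1.51, 1.567, 0.133]
force: [5.6, 6.9, 1.4]
grip_width: 0.0094
[0.5238 0.065  0.2319] [5.5895 6.9028 1.3922] 0.009418542630212304 (array([0.0042, 0.    , 0.0001]), np.float64(0.18554141345484754))
```

```bash
python3 -m creep '{"hand":[1,1,1],"slide":[[0.0012,-0.0014,0],[0.0024,-0.0028,0],[0.0024,-0.0028,0]],"spin":[0,0,0]}'
python3 - <<'E'
from station import ctrl
from h import *
o=ctrl.get_obs();print(o["ee_pos"],o["force"],o["grip_width"],need(o,tcp_for(bar(.80))))
im=ctrl.camera("side"); cv2.imwrite("pics/d6.png",cv2.resize(im[80:270,160:430,::-1],None,fx=2.6,fy=2.6))
E
```

```text
time_s: 15.03
ee_pos: [0.523, 0.0648, 0.2312]
eef_rot: [1.511, 1.56, 0.134]
force: [15.5, 10.0, 7.5]
grip_width: 0.0099
[0.523  0.0648 0.2312] [15.549   9.9818  7.5104] 0.009913695781162189 (array([ 0.0047, -0.0005,  0.    ]), np.float64(0.19196219300451645))
```

View pics/d6.png

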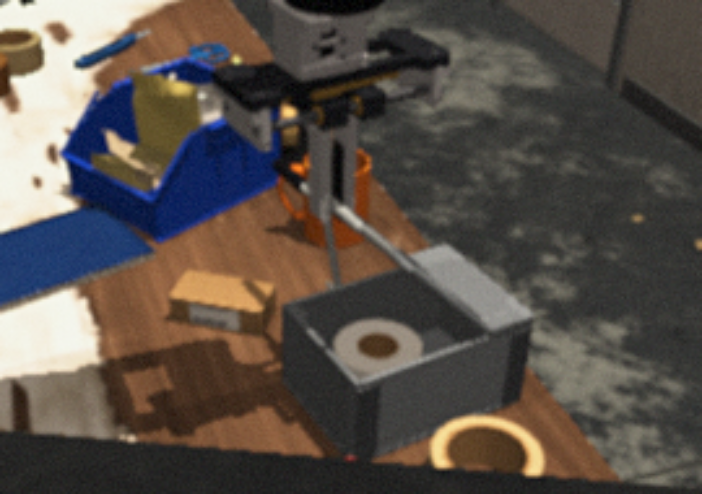

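The tool has stopped while the force rises, so the lug is resting on the stay at a lid angle of about 0.81. I'll relieve the preload a little, open, and retreat straight up.

```bash
python3 -m creep '{"hand":[1,1,0.4,0.4,0.4,0.4,0.4],"slide":[[-0.001,0.0015,0],[-0.001,0.0015,0],[-0.001,0.0015,0],[-0.001,0.0015,0],[-0.001,0.0015,0],[-0.001,0.0015,0],[-0.001,0.0015,0]],"spin":[0,0,0,0,0,0,0]}'
python3 - <<'E'
from station import ctrl
from h import *
o=ctrl.get_obs();print(o["ee_pos"],o["force"],o["grip_width"])
im=ctrl.camera("side"); cv2.imwrite("pics/d7.png",cv2.resize(im[80:270,160:430,::-1],None,fx=2.6,fy=2.6))
c=ctrl.calibration("wrist");im=ctrl.camera("wrist"); cv2.imwrite("pics/w7.png",im[:,:,::-1])
print([proj(c,bar(.8,y)) for y in(.04,0,-.04)])
E
```

```text
time_s: 15.67
ee_pos: [0.5214, 0.0644, 0.2294]
eef_rot: [-1.208, 1.57, -2.586]
force: [-0.3, -0.9, -0.7]
grip_width: 0.0283
[0.5214 0.0644 0.2294] [-0.2986 -0.8613 -0.7446] 0.02834022359177269
[array([286.9247, 186.1352]), array([286.5762, 258.448 ]), array([286.263 , 323.4467])]
```

View pics/w7.png

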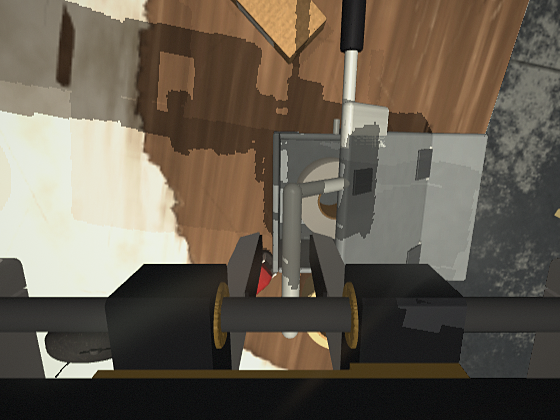

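View pics/d7.png

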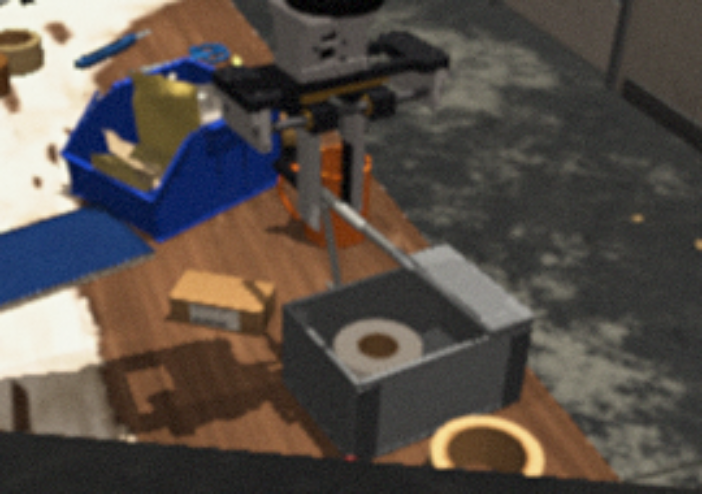

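The lid stays put with the jaws open and no force on the tool. The lug sits over the stay's upper end at about (355,105). Retreating straight up.

```bash
python3 -m creep '{"hand":[0.4,0.4,0.4,0.4,0.4,0.4,0.4,0.4,0.4,0.4],"slide":[[-0.004,0.001,0],[-0.012,0.001,0],[-0.025,0.001,0],[-0.045,0.001,0],[-0.075,0.001,0],[-0.105,0.001,0],[-0.13,0.001,0],[-0.14,0.001,0],[-0.14,0.001,0],[-0.14,0.001,0]],"spin":[0,0,0,0,0,0,0,0,0,0]}'
python3 - <<'E'
from station import ctrl
from h import *
o=ctrl.get_obs();print(o["ee_pos"],o["force"])
c=ctrl.calibration("wrist");im=ctrl.camera("wrist"); cv2.imwrite("pics/w8.png",im[:,:,::-1])
for th in(.7,.75,.8,.85):print(th,[proj(c,bar(th,y)) for y in(.04,-.04)])
im=ctrl.camera("side"); cv2.imwrite("pics/d8.png",cv2.resize(im[80:270,160:430,::-1],None,fx=2.6,fy=2.6))
im=ctrl.camera("scene"); cv2.imwrite("pics/s8.png",cv2.resize(im[80:320,140:440,::-1],None,fx=2.4,fy=2.4))
E
```

```text
time_s: 16.6
ee_pos: [0.5225, 0.0648, 0.3688]
eef_rot: [-1.691, 1.57, -3.068]
force: [0.1, 1.1, -0.4]
grip_width: 0.0284
[0.5225 0.0648 0.3688] [ 0.0691  1.1123 -0.3531]
0.7 [array([272.2646, 161.0594]), array([272.7052, 238.1774])]
0.75 [array([278.475 , 161.6887]), array([278.5715, 240.3415])]
0.8 [array([285.3108, 162.3166]), array([285.0129, 242.489 ])]
0.85 [array([292.7721, 162.9392]), array([292.0276, 244.6067])]
```

View pics/w8.png

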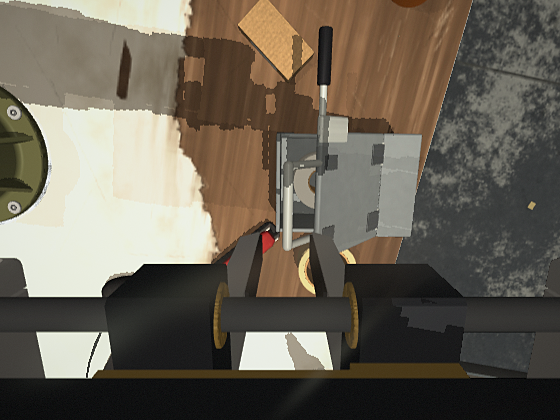

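View pics/s8.png

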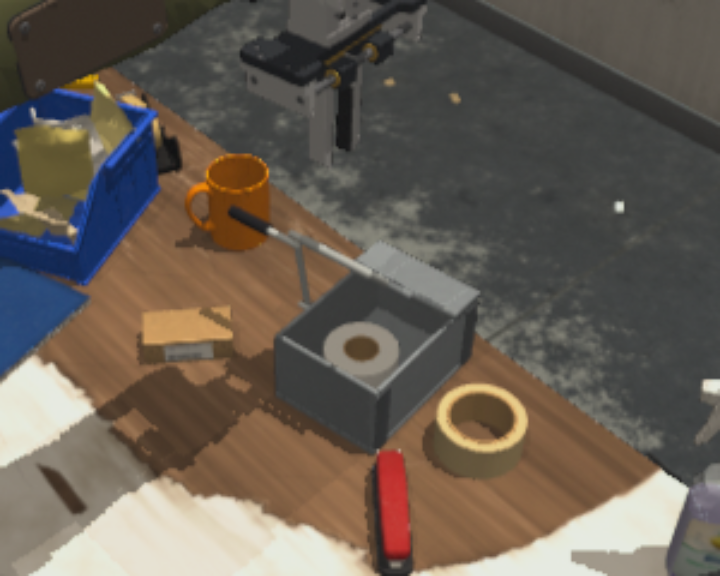

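View pics/d8.png

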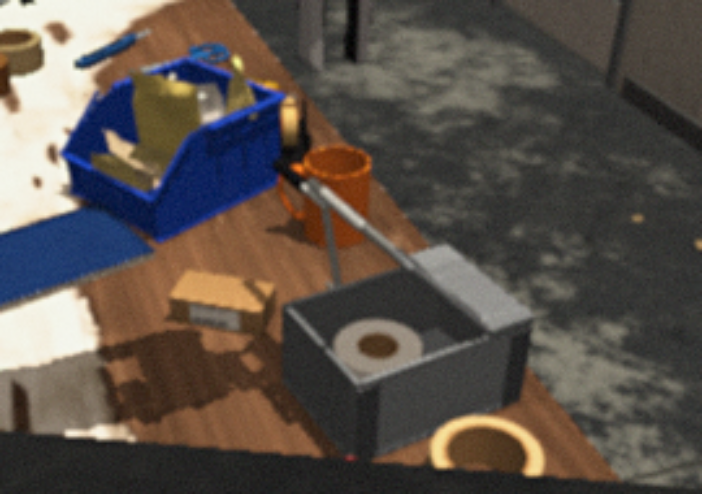

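The bar sits at column 287 to 289, which puts the lid at about 0.81 to 0.83. It rests on the upright stay, nothing else has moved, and the gripper is 13 cm clear. Handing in.

```bash
python3 -c "
from station import ctrl
print(ctrl.hand_in())"
```

```text
the job is handed in; nothing more can be done
None
```

The lid is propped half open on its stay, and I handed the job in at about 17 s of the 72 s allowed.

I swung the lid back by its bar until it leaned by itself at its stop. I then flipped the stay over to its stop and let it go. Last, I re-gripped the bar and lowered the lid in small steps until the lug rested on the stay, then opened the jaws and rose clear.

**Last checks:**
- **Lid:** it read about 0.81–0.83 from the bar's place in the wrist picture, close to the expected 0.8. It stayed there after I let go.
- **Stay:** it is upright against its stop under the lug.
- **Robot:** the gripper is about 13 cm above the bar. The force reading was about 1 N with nothing touched, and the largest I read at the end of any move was about 23 N.
- **Other things:** the carton, mug, tape roll and stapler look unmoved in the pictures.

**Disagreements:**
- The bar stood about 2.5 mm nearer the robot than my first camera fit, so I corrected the arc at the first grip.
- One height check on the bar, from two wrist pictures taken straight above each other, gave 0.122 m. I dropped it because that geometry is weak; the scene-and-wrist pair gave 0.106 m, as stated.

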